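# Run out the last sweets: click the pan under the hopper and hold the spring gate open

## Robot

A 6-joint arm with a two-finger parallel gripper is mounted at the origin on the work surface. World frame = base frame: x ahead of the robot, y to its left, z up, the work surface at z = 0. Lengths are in mm, angles in rad, forces in N, time in s.
With the tool pointing down it reaches from about 300 to 875 mm from the base axis. Payload 6.4 kg.
Tool frame: the origin (TCP) lies midway between the tips of the shut fingers; the grasp point (between the pads) lies 19 mm behind it; z points along the fingers, x is the direction in which the jaws open and shut, and the axes are right-handed (so a half turn about z gives the same grasp; the last joint's range is limited). The gripper opens to 88 mm and grips with 3 to 60 N. Pads are 18 mm wide; open, the fingers measure 123 mm over their backs; the gripper's body (75 mm by 187 mm) begins 45 mm behind the grasp point.
Start: joints at [-1.498, 0.181, 1.607, -0, 1.354, -0.206], TCP at [158.257, -552.807, 238.714] pointing down, gripper open.
Joint ranges: [-2.99, 2.99], [-0.89, 2.07], [0.3, 2.58], [-1.14, 4.28], [0, 2.63], [-3.12, 3.12]. Speed limits (rad/s): [2.57, 2.57, 3.01, 3.14, 3.14, 3.14].

## Interface

Orientations are given as a unit quaternion [w, x, y, z].
In Python, from cell import bot, grip, cams gives the robot as it stands. Calls block until the motion is done:
- bot.move_to(position, orientation): joint-space move of the TCP to a pose.
- bot.move_linear(position, rotation=None, speed=150): straight line of the TCP; rotation=None keeps the orientation; speed is the mean speed in mm/s.
- bot.move_j(angles): joint-space move.
- grip(opening, squeeze=None): finger opening in mm; squeeze is the grip in N (None keeps the last); returns when the fingers have stopped.
- bot.wait(seconds).
- bot.solve_ik(position, orientation): joint angles nearest the present ones, or None.
- cams.snapshot(name): name is "side" or "top" or "wrist"; returns the picture (400x640x3 uint8, red, green, blue); there is no depth.
- cams.calibration(name): a dict with "fovy" (degrees; the focal length in pixels is half the picture's height over the tangent of half this angle, whatever the lens; pixels are square), "cx", "cy" (the principal point, pixels), "xyz" and "attitude" of the camera in the world; the wrist camera has in their place "hand_eye" (4x4, takes a point from camera to tool coordinates, whose origin is the TCP and whose axes are the tool frame's). Camera axes: x right, y down, z forward; pixel columns grow to the right and rows downward; lengths in mm; the calibration is good to about 2 mm. A picture is of the moment at which its call begins: read the wrist's pose just before it. calibration takes no time and is no camera call.
A pose or a line that the arm cannot do raises bot.PlanningError and nothing moves.
- bot.hand_in(): hands the job in, once; it reports no verdict.
Readings, each from a call of its own:
- bot.read_time_s(): time.
- bot.read_joint_pos(): joint angles.
- bot.read_qvel(): joint speeds.
- bot.read_joint_efforts(): joint torques, N m.
- bot.read_tool_pos(): TCP position.
- bot.read_tool_rot(): TCP orientation.
- bot.read_wrist_force(): force on the tool from outside, world axes, zero at the start.
- bot.read_ft_torque(): the same for the moment, N m.
- bot.read_finger_gap(): finger opening in mm.
Only numpy, scipy, OpenCV 4.12 (cv2) and the standard library are available. Lean on these libraries where they do the work, as an engineer would, in place of code of your own. Each camera call takes 0.05 s, during which the arm holds its last target.

## Task

I want to brush out the red sweet hopper, so run its last sweets into the steel pan: push the pan carriage by its black knob along the rail until it clicks in under the red hopper's outlet, the next station, and only then pull the red gate out by its red knob until the black line on its tongue stands at the green mark. The gate springs shut by itself, so keep hold of the red knob and finish while still holding the gate at the mark, all sweets in the pan and the pan still clicked in. Leave the yellow gate shut and do not disturb the jar, the paper cup and the cutlery pot.

Things in the scene. Friction and masses are not known exactly. Their poses are not given: they have to be found in the camera images.
- dispenser: Fixed twin sweet dispenser: steel base with two rails, two clear hoppers with red and yellow lids (106 mm square, top 0.38 high) and gate housings. Origin on the counter under the red outlet; x points away from the gate knobs to the back, y left along the rails, z up. Yellow half: 130 mm to the right. Housings: 100 mm wide, x -0.060 to 0.085, z 0.110 to 0.142. Turned up to 0.12 rad.
- carriage (a joint): Carriage travel in m: 0 at the left end stop, growing towards the hoppers (dispenser -y). Starts between 0 and 0.05, loose. At 0.140 a spring plunger clicks into the detent, pan centred under the red outlet; 0.270 is the yellow station, 0.275 the end. Slides with 1 to 2 N of drag; the detent takes about 6 N to enter or leave, catches within about 3 mm and then centres the carriage itself.
- push_knob (a point): Centre of the carriage's upright black push knob: cylinder 23 mm across, 48 mm high (24 mm up and down from here), on a thin stem, 0.107 above the counter, at the carriage's left end: 130 mm left of the pan's centre and 30 mm forward of it. The pan's end wall is 42 mm from it, rim 93 mm above the counter. With the carriage at 0.140 it is still about 80 mm left of the hopper's side.
- pan_in (a point): Centre of the inner floor of the steel pan fixed in the carriage: inside 102 mm (x) by 170 mm (y), 62 mm deep; axes as the dispenser's.
- gate_red: The red gate: flat steel blade, tongue and knob in one, sliding along the dispenser's x; when shut its origin and axes are the dispenser's. It is pulled forward, away from the hopper (dispenser -x). 38 mm out, at the green mark, its port is right under the tube and the sweets fall through; pulled well past it the port shuts again; stop at 55 mm. A spring pulls it shut with about 4 N when shut, 8 N at the mark.
- red_knob (a point): The upright red pull knob at the front end of the red gate's tongue, 30 mm above its foot: cylinder 22 mm across, 50 mm high, foot at 0.128 above the counter, top at 0.178; moves with the gate. When shut it stands 130 mm in front of the tube's axis, about 65 mm clear of the hopper. The tongue under it is 30 mm wide, its top at 0.128.
- gate_line (a point): The black line across the red gate's tongue, at its middle; moves with the gate.
- gate_mark (a point): The point of the fixed guide shelf that the line has to reach: midway between the two green strokes beside the tongue, 44 mm in front of the red housing. The line lies 38 mm behind it (dispenser +x) when the gate is shut; axes as the dispenser's.
- sweet0_center (a point): Centre of hard round sweet number 0 (red), 24 mm across, 11 g; at the start in the red outlet tube (clear, 30 mm square inside), number 0 the lowest, resting on the gate.
- sweet1_center (a point): Centre of hard round sweet number 1 (orange), 24 mm across, 11 g; at the start in the red outlet tube (clear, 30 mm square inside), number 0 the lowest, resting on the gate.
- sweet2_center (a point): Centre of hard round sweet number 2 (white), 24 mm across, 11 g; at the start in the red outlet tube (clear, 30 mm square inside), number 0 the lowest, resting on the gate.
- sweet3_center (a point): Centre of hard round sweet number 3 (blue), 24 mm across, 11 g; at the start in the red outlet tube (clear, 30 mm square inside), number 0 the lowest, resting on the gate.
- gate_yellow (a joint): Pull of the yellow gate in m, same make, its yellow knob 130 mm to the right of the red one; leave it at 0.
- straw_jar: Bystander: closed glass jar with white cap, 72 mm across, 105 mm high; origin at the centre of its underside.
- paper_cup: Bystander: open white paper cup, 82 mm across, 100 mm high; origin at the centre of its underside.
- cutlery_pot: Bystander: round steel pot with cutlery sticking out, 100 mm across, pot 120 mm high, cutlery to 160 mm; origin at the centre of its underside.

How it is judged (in metres and radians):
On the way, in this order (a step that is already met when the one before it is completed fails the run):
1. the carriage is clicked in under the red outlet while the red gate is still shut (value of joint carriage between 0.135 and 0.145 m and x of gate_line in the frame of gate_mark above 0.03 m and velocity of joint carriage between -0.02 and 0.02 m/s), for 0.3 s.
2. the red gate is held at the green mark (x of gate_line in the frame of gate_mark between -0.006 and 0.006 m and value of joint carriage between 0.135 and 0.145 m), for 0.3 s.
At the end, for the whole second after the job is handed in: The carriage is within 5 mm of the red hopper's detent, the robot still holds the red knob (more than 2 N of contact) with the gate's line within 6 mm of the green mark and still, all four sweets lie in the pan, and the yellow gate is shut, for the whole last second (all of step 2 and linear speed of gate_red below 0.01 m/s and contact force between any of the fingers, the arm and gate_red above 2 N and x of sweet0_center in the frame of pan_in between -0.052 and 0.052 m and y of sweet0_center in the frame of pan_in between -0.086 and 0.086 m and z of sweet0_center in the frame of pan_in between 0 and 0.06 m and x of sweet1_center in the frame of pan_in between -0.052 and 0.052 m and y of sweet1_center in the frame of pan_in between -0.086 and 0.086 m and z of sweet1_center in the frame of pan_in between 0 and 0.06 m and x of sweet2_center in the frame of pan_in between -0.052 and 0.052 m and y of sweet2_center in the frame of pan_in between -0.086 and 0.086 m and z of sweet2_center in the frame of pan_in between 0 and 0.06 m and x of sweet3_center in the frame of pan_in between -0.052 and 0.052 m and y of sweet3_center in the frame of pan_in between -0.086 and 0.086 m and z of sweet3_center in the frame of pan_in between 0 and 0.06 m and value of joint gate_yellow below 0.008 m); the arm keeps its last pose, push and grip.
It fails at once if the red gate is opened (more than 12 mm) while the pan is not clicked in under it (within 8 mm) (x of gate_line in the frame of gate_mark below 0.026 m and not (value of joint carriage between 0.132 and 0.148 m)).
It fails at once if the yellow gate is pulled (more than 8 mm) (value of joint gate_yellow above 0.008 m).
It fails at once if the straw jar is shifted more than 25 mm or tipped (distance of straw_jar from where it was at the start of the episode above 0.025 m or angle between straw_jar's own z axis and vertical above 0.35 rad).
It fails at once if the paper cup is shifted more than 25 mm or tipped (distance of paper_cup from where it was at the start of the episode above 0.025 m or angle between paper_cup's own z axis and vertical above 0.35 rad).
It fails at once if the cutlery pot is shifted more than 25 mm or tipped (distance of cutlery_pot from where it was at the start of the episode above 0.025 m or angle between cutlery_pot's own z axis and vertical above 0.35 rad).
It also fails if it takes over 58 s, if anything falls off the work surface, if the arm or the gripper's body presses on something with over 40 N, if the wrist force passes 120 N, or if a joint passes its speed limit or range.

## Working session

There is one attempt and no reset: what is moved stays moved. The work goes in short steps, each a Python script; the robot and the scene stay as the last script left them, time stands still between calls to the robot, and variables do not carry over. Pictures are saved under pics/ and viewed, and the job is handed in when it is done.

```bash
ls; mkdir -p pics
python3 - <<'E'
from cell import bot,grip,cams
import cv2
for n in ["side","top","wrist"]:
    if n=="wrist": print(bot.read_tool_pos(),bot.read_tool_rot())
    cv2.imwrite(f"pics/{n}0.png",cams.snapshot(n)[:,:,::-1]); print(n,cams.calibration(n))
print(bot.read_time_s())
E
```

```text
pics
side {'fovy': 52.90403053123265, 'cx': 318.5553416591703, 'cy': 197.78408130657849, 'xyz': array([276.21338691, 544.74875053, 937.23004705]), 'attitude': array([ 0.064622  , -0.18183762,  0.91400257, -0.35687306])}
top {'fovy': 52.60520024425668, 'cx': 316.8930799336691, 'cy': 201.77839442560602, 'xyz': array([ 356.77807977, -115.12457239, 1323.08944816]), 'attitude': array([ 0.04715036, -0.70379477,  0.70681495, -0.05350139])}
[ 158.19707458 -552.30041961  237.91622727] [-5.95673855e-04  7.98499841e-01 -6.01994488e-01 -5.34423890e-04]
wrist {'fovy': 58.81559046635947, 'cx': 322.27586266430535, 'cy': 199.8028624645978, 'hand_eye': array([[ 9.99999313e-01,  3.67842156e-04, -1.11256183e-03,
        -3.60297516e-01],
       [-6.05569073e-05,  9.64405517e-01,  2.64427676e-01,
        -6.81511538e+01],
       [ 1.17022841e-03, -2.64427427e-01,  9.64404877e-01,
        -1.46043139e+02],
       [ 0.00000000e+00,  0.00000000e+00,  0.00000000e+00,
         1.00000000e+00]])}
0.15
```

View pics/side0.png

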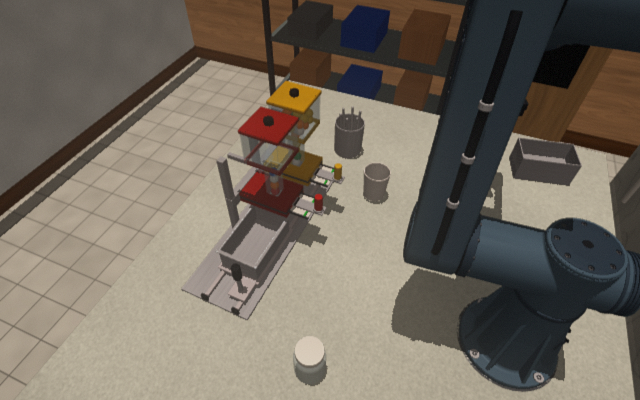

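View pics/top0.png

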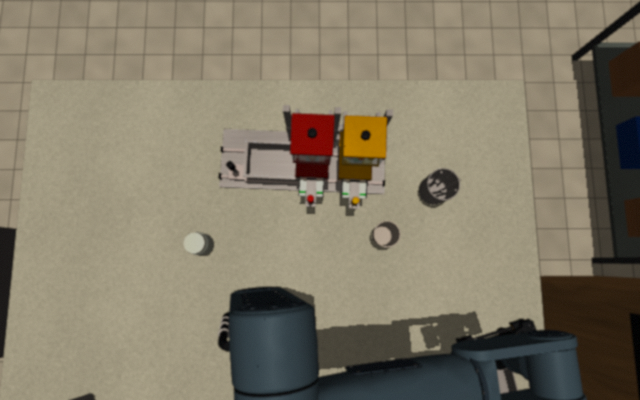

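View pics/wrist0.png

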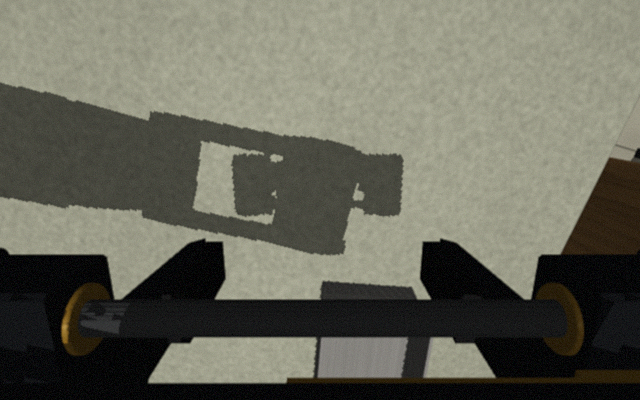

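```bash
cat > h.py <<'E'
import numpy as np,cv2
from scipy.spatial.transform import Rotation as R
def q2R(q): return R.from_quat([q[1],q[2],q[3],q[0]])
def ray(cal,uv,tool=None):
    f=200/np.tan(np.radians(cal['fovy'])/2)
    d=np.array([(uv[0]-cal['cx'])/f,(uv[1]-cal['cy'])/f,1.0])
    if tool is None: return np.array(cal['xyz']),q2R(cal['attitude']).apply(d)
    H=cal['hand_eye'];p,q=tool
    return np.array(p)+q2R(q).apply(H[:3,3]),q2R(q).apply(H[:3,:3]@d)
def onz(r,z): o,d=r; return o+d*(z-o[2])/d[2]
def tri(r1,r2):
    (a,d),(b,e)=r1,r2
    s=np.linalg.lstsq(np.c_[d,-e],b-a,rcond=None)[0]
    p,q=a+s[0]*d,b+s[1]*e
    return (p+q)/2,np.linalg.norm(p-q)
E
python3 - <<'E'
import cv2
t=cv2.imread('pics/top0.png')[90:260,170:470];s=cv2.imread('pics/side0.png')[70:330,170:400]
cv2.imwrite('pics/tz.png',cv2.resize(t[30:130,30:230],None,fx=4,fy=4,interpolation=cv2.INTER_CUBIC))
cv2.imwrite('pics/sz.png',cv2.resize(s[70:260,0:220],None,fx=3,fy=3,interpolation=cv2.INTER_CUBIC))
E
```

```text
(no output)
```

View pics/tz.png

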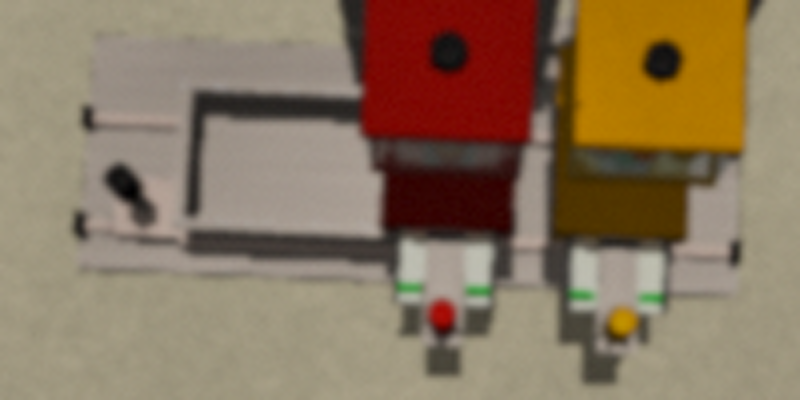

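View pics/sz.png

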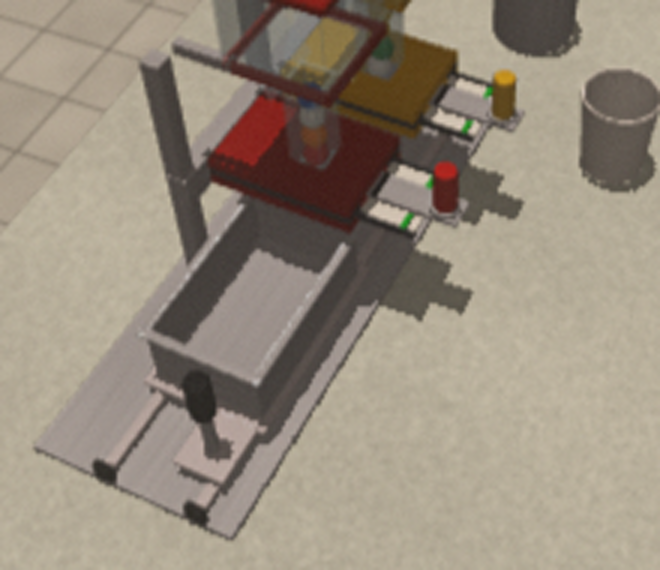

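Run:
```python
from h import *
from cell import cams
T,S=cams.calibration('top'),cams.calibration('side')
t=cv2.imread('pics/top0.png');s=cv2.imread('pics/side0.png')
def mask(img,f,box):
    u0,v0,u1,v1=box;h=cv2.cvtColor(img,cv2.COLOR_BGR2HSV)[v0:v1,u0:u1].astype(int)
    m=f(h[...,0],h[...,1],h[...,2]).astype(np.uint8)
    n,l,st,c=cv2.connectedComponentsWithStats(m);i=1+st[1:,4].argmax();print(st[i],end=' ');return c[i]+[u0,v0]
red=lambda h,s,v:((h<8)|(h>172))&(s>150)&(v>90)
yel=lambda h,s,v:(h>12)&(h<32)&(s>150)&(v>110)
blk=lambda h,s,v:v<60
P={}
for n,f,bt,bs in [('red',red,(300,190,322,208),(308,190,328,215)),('yel',yel,(345,192,365,208),(330,160,345,182)),('blk',blk,(224,158,236,175),(228,258,245,284))]:
    a=mask(t,f,bt);b=mask(s,f,bs);p,e=tri(ray(T,a),ray(S,b));P[n]=p;print('\n',n,a,b,p,e)
for n,z in[('red',165),('yel',165),('blk',107)]:
    pass
d=P['red']-P['yel'];print(np.linalg.norm(d),np.arctan2(-d[0],d[1]))
z=lambda x,y:(200+(x+.5)/4-.5,120+(y+.5)/4-.5)
for nm,a in[('lidknobR',(449,52)),('Y',(662,62))]: print(nm,onz(ray(T,z(*a)),390))
for nm,a in[('greenL',(409,288)),('greenR',(478,291)),('ygL',(581,295)),('ygR',(651,298))]: print(nm,onz(ray(T,z(*a)),125))
for nm,a in[('panfl',(192,235)),('panbl',(197,95))]: print(nm,onz(ray(T,z(*a)),93))
for nm,a in[('base fl',(80,270)),('base bl',(97,35)),('base fr',(735,294))]: print(nm,onz(ray(T,z(*a)),3))
for nm,a in[('jar',(194,243)),('cup',(384,235)),('pot',(437,187))]: print(nm,onz(ray(T,a),105))
```

```text
[ 7  5  7  7 34] [ 7  4  8  7 44] 
 red [309.91176471 198.38235294] [318.09090909 196.86363636] [ 532.34879335 -105.59259319  178.21065402] 2.9964148073665986
[ 7  5  8  7 42] [ 5  4  7  5 31] 
 yel [355.42857143 200.        ] [338. 166.] [ 526.87766913 -236.22510159  176.31210062] 1.7780046452805576
[ 3  4  9 11 53] [  3   6  11  17 142] 
 blk [231.1509434  166.13207547] [236.15492958 271.66901408] [643.46493547 136.02772147 110.00209436] 3.012187376377131
130.76081200695833 -0.0418573348762061
lidknobR [ 657.47661364 -112.68999988  390.        ]
Y [ 651.02368329 -239.86005934  390.        ]
greenL [559.55738535 -81.41256673 125.        ]
greenR [ 557.09708408 -133.17549064  125.        ]
ygL [ 553.7871623  -210.47079373  125.        ]
ygR [ 551.3228569  -263.01499284  125.        ]
panfl [607.09267301  87.21441092  93.        ]
panbl [718.74103513  85.46894735  93.        ]
base fl [596.22511467 193.88680614   3.        ]
base bl [797.68301868 185.44029916   3.        ]
base fr [ 574.24389269 -347.74544291    3.        ]
jar [408.31876202 241.51525246 105.        ]
cup [ 429.70860133 -328.04492946  105.        ]
pot [ 575.89411819 -494.9328986   105.        ]
```

```bash
cat >> h.py <<'E'
TH=-0.043
O=np.array([661.5,-111.5,0.])
def D(x,y,z): 
    c,s=np.cos(TH),np.sin(TH); return O+[c*x-s*y,s*x+c*y,z]
def quat(yaw):  # tool x along world direction yaw, pointing down
    x=np.array([np.cos(yaw),np.sin(yaw),0]);z=np.array([0,0,-1.]);y=np.cross(z,x)
    q=R.from_matrix(np.c_[x,y,z]).as_quat();return np.array([q[3],*q[:3]])
E
python3 - <<'E'
from h import *
from cell import bot
for nm,p in[('blk',[643.5,136,200]),('blkend',D(-30,130,100)),('red',[532,-106,140]),('redend',[494,-104,140])]:
    for k in range(4):
        print(nm,k,np.round(j,2) if (j:=bot.solve_ik(p,quat(TH+k*np.pi/2))) is not None else None)
E
```

```text
blk 0 [ 0.03  0.39  1.42 -0.    1.33  0.07]
blk 1 [ 0.03  0.39  1.42 -0.    1.33 -1.5 ]
blk 2 [ 0.03  0.39  1.42 -0.    1.33 -3.07]
blk 3 [ 0.03  0.39  1.42 -0.    1.33  1.64]
blkend 0 [-0.16  0.46  1.54 -0.    1.14 -0.11]
blkend 1 [-0.16  0.46  1.54 -0.    1.14 -1.68]
blkend 2 [-0.16  0.46  1.54 -0.    1.14  3.03]
blkend 3 [-0.16  0.46  1.54 -0.    1.14  1.46]
red 0 [-0.42  0.22  1.77 -0.    1.15 -0.37]
red 1 [-0.42  0.22  1.77 -0.    1.15 -1.94]
red 2 [-0.42  0.22  1.77 -0.    1.15  2.77]
red 3 [-0.42  0.22  1.77 -0.    1.15  1.2 ]
redend 0 [-0.44  0.14  1.87 -0.    1.13 -0.4 ]
redend 1 [-0.44  0.14  1.87 -0.    1.13 -1.97]
redend 2 [-0.44  0.14  1.87 -0.    1.13  2.74]
redend 3 [-0.44  0.14  1.87 -0.    1.13  1.17]
```

Run:
```python
from h import *
from cell import bot,grip,cams
q=quat(TH)
bot.move_to([430,120,400],q)
bot.move_to([643,136,230],q)
p,r=bot.read_tool_pos(),bot.read_tool_rot()
im=cams.snapshot('wrist');cv2.imwrite('pics/w1.png',im[:,:,::-1]);np.save('w1.npy',np.r_[p,r]);print(p,r,bot.read_time_s(),bot.read_finger_gap())
```

```text
[643.15987605 135.86259102 231.17468729] [-1.72957166e-05  9.99767119e-01 -2.15716092e-02  6.11532365e-04] 3.8833 88.205096838255
```

View pics/w1.png

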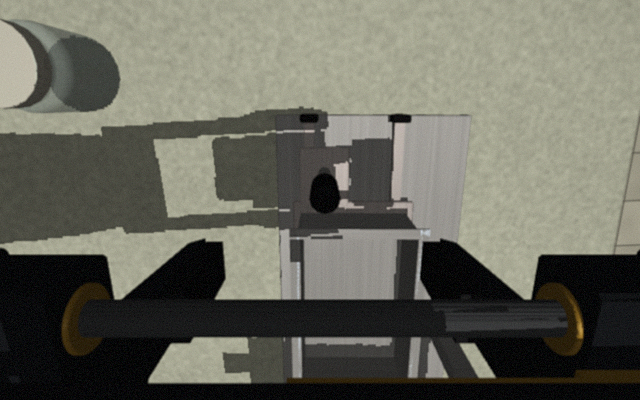

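Run:
```python
from h import *
from cell import cams
C=cams.calibration('wrist');w=np.load('w1.npy');t=(w[:3],w[3:])
for z in(107,119,131):print(z,onz(ray(C,(325,193),t),z),onz(ray(C,(324,183),t),z))
im=cv2.imread('pics/w1.png')[165:220,300:350];m=(im.max(2)<40).astype(np.uint8)
n,l,st,c=cv2.connectedComponentsWithStats(m);print(st,c)
# base edges (left/right base edge), knob axis check
for uv in((277,118),(470,118)):print(onz(ray(C,uv,t),3))
```

```text
107 [645.58001393 135.76072769 107.        ] [645.13128883 143.82912453 107.        ]
119 [645.58616413 138.80782322 119.        ] [645.15736594 146.51791998 119.        ]
131 [645.59231433 141.85491874 131.        ] [645.18344305 149.20671543 131.        ]
[[   0    0   50   55 1772]
 [  20    5    1    1    1]
 [  10    7   30   42  977]] [[24.72742664 26.24604966]
 [20.          5.        ]
 [24.09211873 28.38996929]]
[599.48258092 190.99045445   3.        ]
[797.95147832 182.41184118   3.        ]
```

```bash
python3 - <<'E'
from h import *
from cell import bot,grip,cams
v=np.array([np.sin(TH),-np.cos(TH),0])
bot.move_linear([645,137,96],speed=120)
print(bot.read_tool_pos(),bot.read_wrist_force())
grip(15,25);print(bot.read_finger_gap(),bot.read_tool_pos(),bot.read_wrist_force())
p0=np.array([645,137,96.])
bot.move_linear(p0+108*v,speed=80)
for s in np.arange(108,124,1.5):
    bot.move_linear(p0+s*v,speed=20);bot.wait(.05)
    print(s,np.round((bot.read_tool_pos()-p0)@v,1),np.round(bot.read_wrist_force(),1))
    if s>=116: break
print(bot.read_time_s())
cv2.imwrite('pics/s2.png',cams.snapshot('side')[:,:,::-1]);cv2.imwrite('pics/t2.png',cams.snapshot('top')[:,:,::-1])
E
python3 - <<'E'
import cv2
cv2.imwrite('pics/t2z.png',cv2.resize(cv2.imread('pics/t2.png')[100:260,160:420],None,fx=3,fy=3,interpolation=cv2.INTER_CUBIC))
E
```

```text
[645.7236184  137.05579116  97.06942314] [0.35529078 0.2420878  0.3619333 ]
22.04859958382582 [644.97637119 137.00400664  95.97273811] [-1.20667011  0.13116529  0.47034879]
108.0 107.4 [-4.   2.9  0.9]
109.5 107.8 [-3.1  6.3  3.1]
111.0 108.2 [-2.6 11.1  2.2]
112.5 109.2 [-2.6 12.5  2. ]
114.0 113.8 [-5.2  1.9  2.9]
115.5 116.3 [-4.4  0.3  3.2]
117.0 118.2 [-5.5 -1.4  2.5]
9.7583
```

View pics/s2.png

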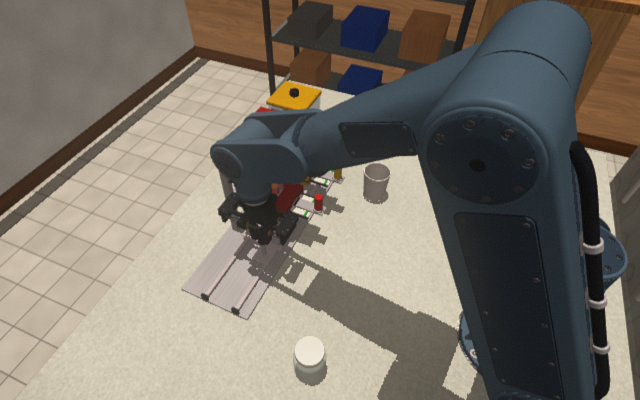

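View pics/t2z.png

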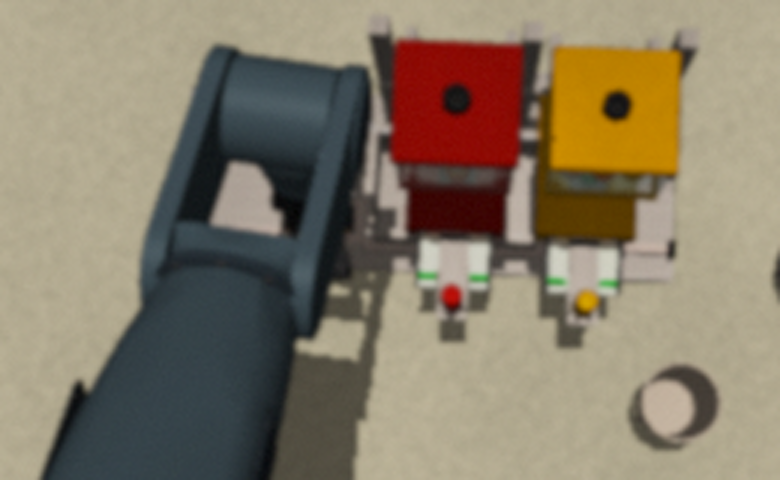

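Run:
```python
from h import *
from cell import bot,grip,cams
grip(88)
p=bot.read_tool_pos();print(p,bot.read_wrist_force())
bot.move_linear([p[0],p[1],240],speed=150)
q=bot.read_tool_pos();r=bot.read_tool_rot();cv2.imwrite('pics/w3.png',cams.snapshot('wrist')[:,:,::-1]);np.save('w3.npy',np.r_[q,r])
bot.move_linear([480,10,270],speed=200)
bot.move_to([515,-106,250],quat(TH+np.pi/2))
q=bot.read_tool_pos();r=bot.read_tool_rot();cv2.imwrite('pics/w4.png',cams.snapshot('wrist')[:,:,::-1]);np.save('w4.npy',np.r_[q,r])
cv2.imwrite('pics/s4.png',cams.snapshot('side')[:,:,::-1])
print(q,r,bot.read_time_s())
```

```text
[639.9531368   20.12762156  95.97338582] [0.65378881 0.28730539 0.95202458]
[ 515.13484708 -105.81488958  249.77231648] [-2.24769029e-04  7.22318701e-01  6.91560297e-01 -1.89888816e-05] 14.6917
```

View pics/w3.png

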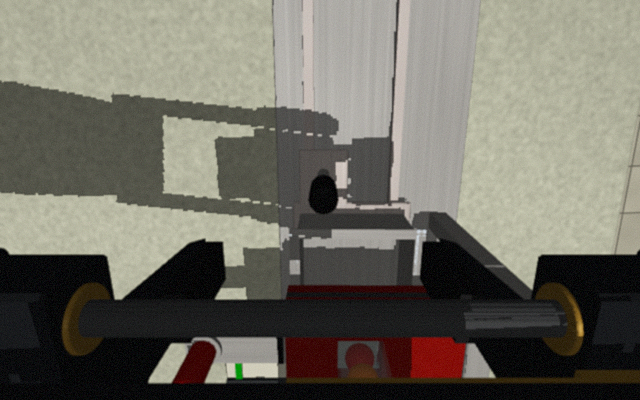

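View pics/w4.png

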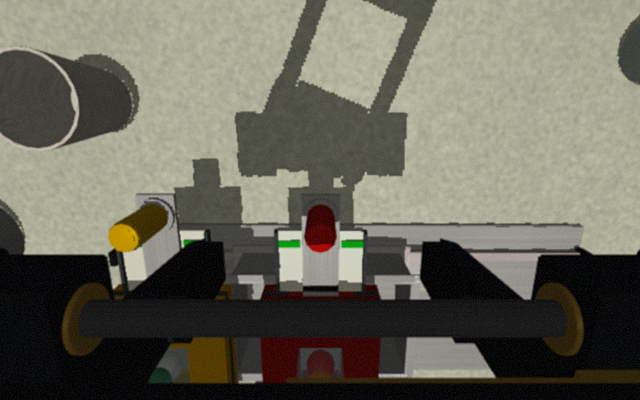

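View pics/s4.png

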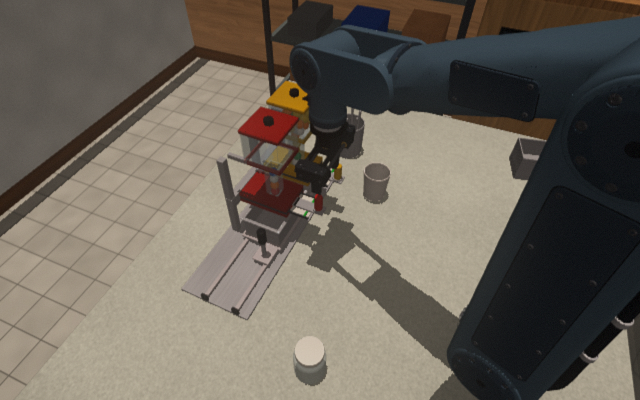

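Run:
```python
from h import *
from cell import cams
C=cams.calibration('wrist')
w=np.load('w3.npy');t=(w[:3],w[3:]);print('tool',w[:3]);b=onz(ray(C,(323,193),t),107);print('blk',b)
w=np.load('w4.npy');t=(w[:3],w[3:])
print('redtop',onz(ray(C,(320,238),t),178),'mid',onz(ray(C,(320,226),t),153),'foot',onz(ray(C,(320,210),t),128))
print('greens',onz(ray(C,(290,244),t),126),onz(ray(C,(351,243),t),126),'line',onz(ray(C,(320,289),t),128))
print('tongue tip',onz(ray(C,(305,195),t),128),onz(ray(C,(338,195),t),128),'yel',onz(ray(C,(123,238),t),178))
cv2.imwrite('pics/w4z.png',cv2.resize(cv2.imread('pics/w4.png')[180:300,250:400],None,fx=5,fy=5,interpolation=cv2.INTER_CUBIC))
s=cv2.imread('pics/s4.png')[180:300,180:340];cv2.imwrite('pics/s4z.png',cv2.resize(s,None,fx=5,fy=5,interpolation=cv2.INTER_CUBIC))
```

```text
tool [639.26569877  20.21171728 238.65329119]
blk [640.21493791  17.33790473 107.        ]
redtop [ 533.03298071 -107.39554078  178.        ] mid [ 533.63617014 -107.52878426  153.        ] foot [ 529.20912159 -107.43472399  128.        ]
greens [ 557.77795972 -133.27432279  126.        ] [559.10567935 -83.44736567 126.        ] line [ 598.70870216 -110.57523453  128.        ]
tongue tip [ 516.46368344 -118.57475396  128.        ] [517.59522751 -92.84813397 128.        ] yel [ 527.32187839 -236.47562841  178.        ]
```

View pics/w4z.png

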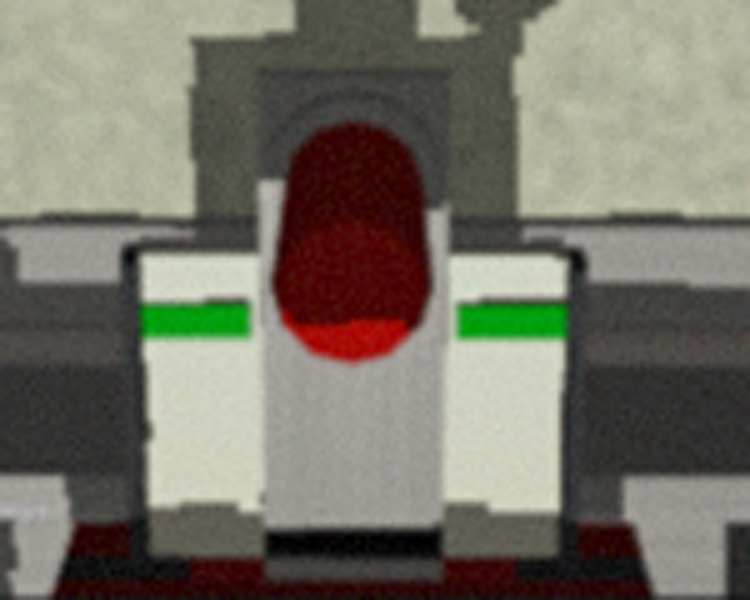

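View pics/s4z.png

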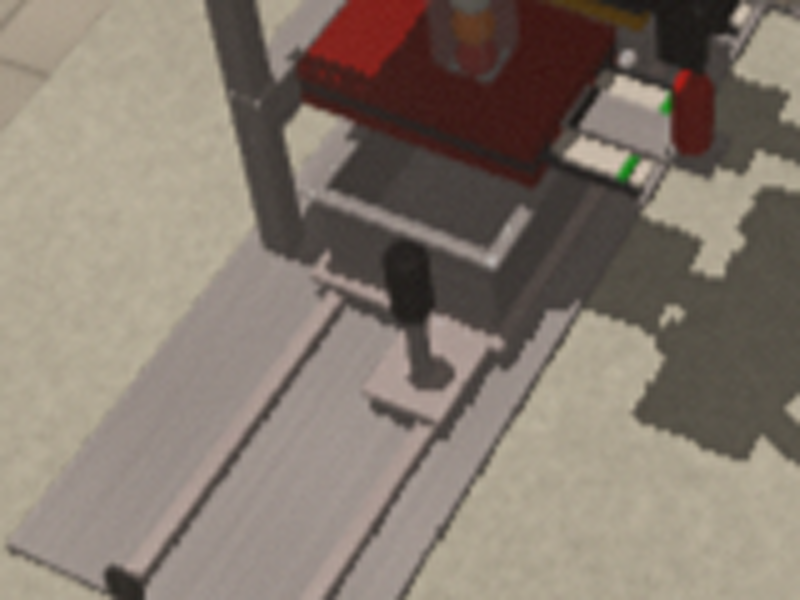

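Run:
```python
from h import *
from cell import bot,grip,cams
bot.move_linear([533,-107.2,230],speed=120)
bot.move_linear([533,-107.2,141],speed=100)
bot.wait(.2);p0=bot.read_tool_pos();print(p0,bot.read_wrist_force())
grip(14,40);bot.wait(.2);print(bot.read_finger_gap(),bot.read_tool_pos(),bot.read_wrist_force())
print(bot.read_time_s())
q=bot.read_tool_pos();r=bot.read_tool_rot();cv2.imwrite('pics/w5.png',cams.snapshot('wrist')[:,:,::-1]);np.save('w5.npy',np.r_[q,r])
```

```text
[ 533.40616912 -107.37886076  141.68313553] [ 0.55487964 -0.10272269 -0.82307315]
20.80925677461519 [ 532.97043232 -108.01084028  140.99232867] [-0.63154518 -5.12943351 -1.54207603]
17.5333
```

View pics/w5.png

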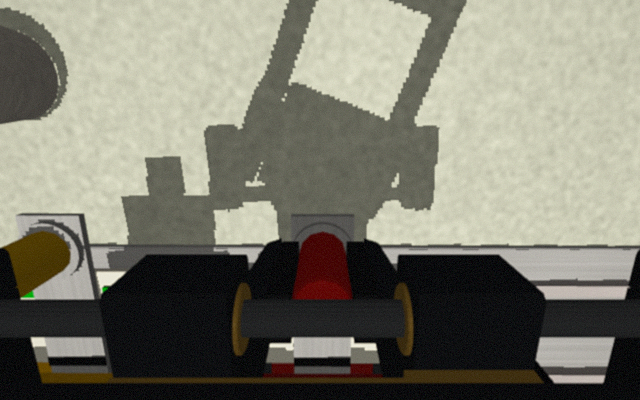

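Run:
```python
from h import *
from cell import bot,grip,cams
p0=np.array([533,-107.6,141.]);u=np.array([-np.cos(TH),-np.sin(TH),0])
for s in (10,25,36,38):
    bot.move_linear(p0+s*u,speed=40);bot.wait(.1)
    p=bot.read_tool_pos();print(s,np.round((p-p0)@u,1),np.round(p,1),np.round(bot.read_wrist_force(),1),bot.read_finger_gap())
bot.wait(1.0)
q=bot.read_tool_pos();r=bot.read_tool_rot();cv2.imwrite('pics/w6.png',cams.snapshot('wrist')[:,:,::-1]);np.save('w6.npy',np.r_[q,r])
cv2.imwrite('pics/s6.png',cams.snapshot('side')[:,:,::-1]);cv2.imwrite('pics/t6.png',cams.snapshot('top')[:,:,::-1])
print(q,(q-p0)@u,bot.read_time_s())
s=cv2.imread('pics/s6.png')[160:300,180:340];cv2.imwrite('pics/s6z.png',cv2.resize(s,None,fx=4,fy=4,interpolation=cv2.INTER_CUBIC))
```

```text
10 9.1 [ 523.9 -107.7  141. ] [ 4.5 -4.4 -4.5] 20.899409850992825
25 23.8 [ 509.2 -107.   141. ] [ 5.2 -4.7 -5.7] 21.03406130388934
36 34.5 [ 498.5 -106.5  141.1] [ 6.6 -3.8 -6.7] 21.181373449780136
38 36.4 [ 496.6 -106.4  141.1] [ 7.5 -2.9 -8.5] 21.02122908772652
[ 496.6338974  -106.42002629  141.05591432] 36.38321055366835 20.7333
```

View pics/w6.png

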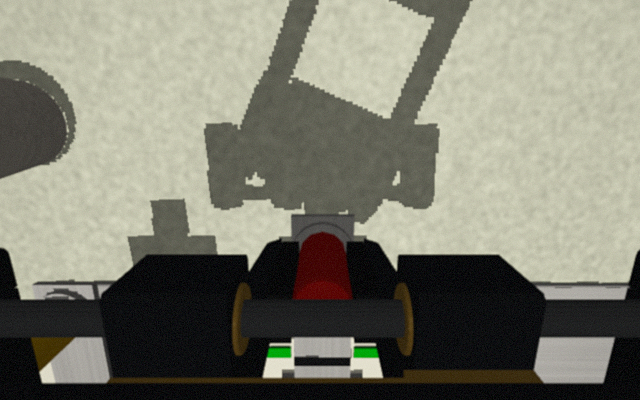

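View pics/s6z.png

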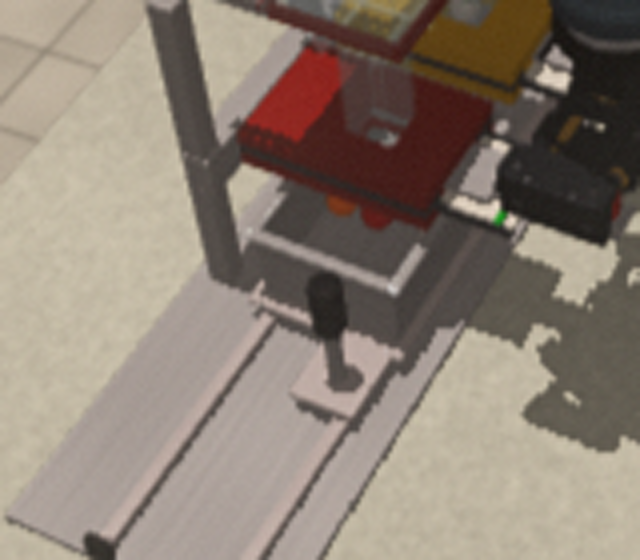

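View pics/t6.png

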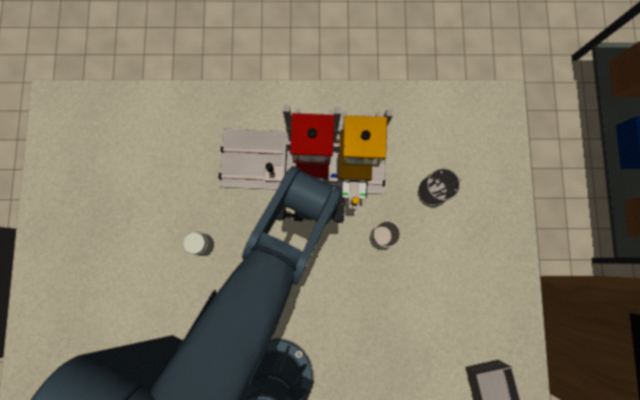

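Run:
```python
from h import *
from cell import cams
C=cams.calibration('wrist');w=np.load('w6.npy');t=(w[:3],w[3:])
im=cv2.imread('pics/w6.png').astype(int);g=(im[...,1]>im[...,2]+50)&(im[...,1]>im[...,0]+50)
for a,b in((250,320),(325,400)):
    v,u=np.nonzero(g[330:,a:b]);print('green',u.mean()+a,v.mean()+330,onz(ray(C,(u.mean()+a,v.mean()+330),t),126))
k=(im[345:372,298:346].max(2)<60);v,u=np.nonzero(k);uv=(u.mean()+298,v.mean()+345);print('line',uv,onz(ray(C,uv,t),128),len(u))
cv2.imwrite('pics/w6z.png',cv2.resize(cv2.imread('pics/w6.png')[330:385,250:400],None,fx=5,fy=5,interpolation=cv2.INTER_CUBIC))
```

```text
green 278.8814229249012 352.15415019762844 [ 556.61330906 -131.71930303  126.        ]
green 365.5208333333333 352.6125 [558.94967319 -85.35515964 126.        ]
line (np.float64(320.84595300261094), np.float64(361.1148825065274)) [ 561.63096367 -109.43724378  128.        ] 383
```

View pics/w6z.png

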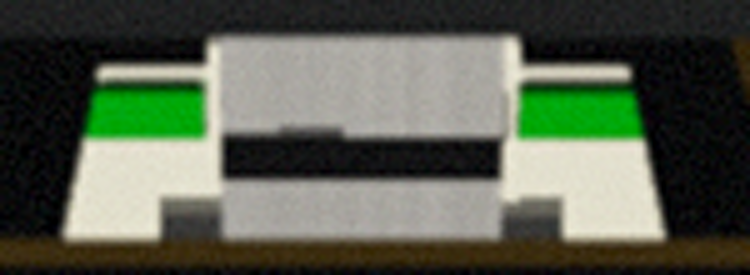

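Run:
```python
from h import *
from cell import bot,grip,cams
p0=np.array([533,-107.6,141.]);u=np.array([-np.cos(TH),-np.sin(TH),0])
bot.move_linear(p0+41.8*u,speed=15);bot.wait(.8)
C=cams.calibration('wrist');t=(bot.read_tool_pos(),bot.read_tool_rot());I=cams.snapshot('wrist')[:,:,::-1].copy();cv2.imwrite('pics/w7.png',I)
print((t[0]-p0)@u,bot.read_wrist_force(),bot.read_finger_gap(),bot.read_time_s())
im=I.astype(int);g=(im[...,1]>im[...,2]+50)&(im[...,1]>im[...,0]+50)
for a,b in((250,320),(325,400)):
    v,u=np.nonzero(g[330:,a:b]);print('green',u.mean()+a,v.mean()+330,onz(ray(C,(u.mean()+a,v.mean()+330),t),126))
k=(im[345:372,298:346].max(2)<60);v,u=np.nonzero(k);uv=(u.mean()+298,v.mean()+345);print('line',uv,onz(ray(C,uv,t),128),len(u))
S=cams.snapshot('side')[:,:,::-1];cv2.imwrite('pics/s7z.png',cv2.resize(S[160:300,180:340],None,fx=4,fy=4,interpolation=cv2.INTER_CUBIC))
cv2.imwrite('pics/w7z.png',cv2.resize(I[330:385,250:400],None,fx=5,fy=5,interpolation=cv2.INTER_CUBIC))
```

```text
40.08197646269752 [ 7.57231977 -4.06285161 -7.53372948] 21.33498788910889 21.9833
green 278.3238866396761 357.6518218623482 [ 556.40734315 -132.11071366  126.        ]
green 365.875 358.1892857142857 [558.83027417 -85.0220612  126.        ]
line (np.float64(321.4504021447721), np.float64(361.20375335120644)) [ 558.01951667 -108.9403053   128.        ] 373
```

View pics/w7z.png

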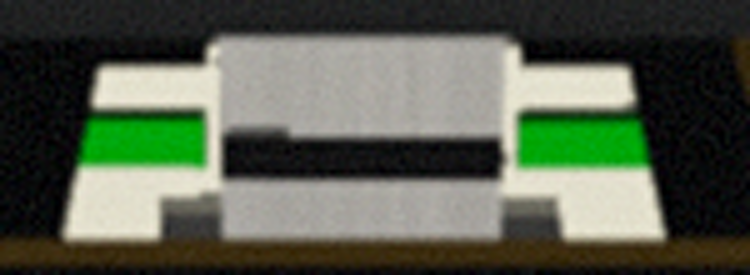

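View pics/s7z.png

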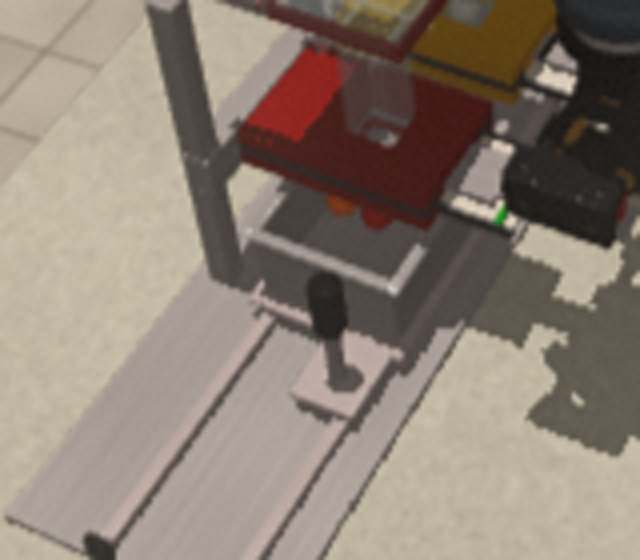

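Run:
```python
from h import *
from cell import bot,cams
S=cams.snapshot('side')[:,:,::-1].copy();c=cams.calibration('side')
cv2.imwrite('pics/s8z.png',cv2.resize(S[160:225,240:310],None,fx=9,fy=9,interpolation=cv2.INTER_CUBIC))
i=S[185:200,268:285];print(i.sum(2)//3)
for z in(35,110,126,142):
    p=onz(ray(c,(275.5,192.5)),z)-O;print(z,p)
f=200/np.tan(np.radians(c['fovy'])/2)
for n,P in[('outlet110',D(0,0,110)),('142',D(0,0,142)),('126',D(0,0,126)),('panfloor',D(0,0,40))]:
    q=q2R(c['attitude']).inv().apply(P+[1.5,-1.5,0]-c['xyz']);print(n,q[0]/q[2]*f+c['cx'],q[1]/q[2]*f+c['cy'])
```

```text
[[ 64  60  62  60  62  66  61  62  64  61  60  58  60  60  58  49  39]
 [ 60  60  62  61  60  66  64  61  66  60  61  60  61  60  60  49  40]
 [ 60  62  59  59  66  75  73  66  67  61  60  62  59  60  59  52  43]
 [ 63  62  60  62  68  72  77  76  75  70  65  60  61  61  59  46  41]
 [ 61  61  58  63  57  59  65  71  73  72  73  68  64  64  58  46  41]
 [ 61  59  62  58  51  52  54  59  60  63  66  75  71  73  52  42  38]
 [ 60  64  61  54  52  59  54  53  55  55  58  58  60  58  44  39  37]
 [ 61  66  58  51  62  66  65  67  66  61  51  49  51  46  38  41  40]
 [ 52  54  51  57  68  72  72  72  79 104  77  64  45  36  41  40  39]
 [ 45  45  45  52  64  70  72  75  85 117 114  79  46  39  38  38  41]
 [ 41  42  38  42  49  52  58  91 110 120 108  62  39  39  38  39  39]
 [ 41  40  41  41  42  41  44  63  80  81  68  44  37  40  41  39  39]
 [ 42  43  41  39  40  40  40  41  48  47  42  39  40  39  42  40  42]
 [ 40  44  40  40  42  41  42  37  40  41  39  41  38  40  39  41  41]
 [ 41  40  41  41  43  43  41  40  42  41  42  39  42  40  37  40  40]]
35 [ 48.70792989 -82.62331924  35.        ]
110 [ 12.6311102  -21.20283628 110.        ]
126 [  4.934722    -8.09979992 126.        ]
142 [ -2.7616662    5.00323645 142.        ]
outlet110 275.93870083732554 198.37943406528274
142 275.1582429214387 190.45660137259054
126 275.5526269955522 194.46019845612216
panfloor 277.53633728740795 214.59786947363705
```

View pics/s8z.png

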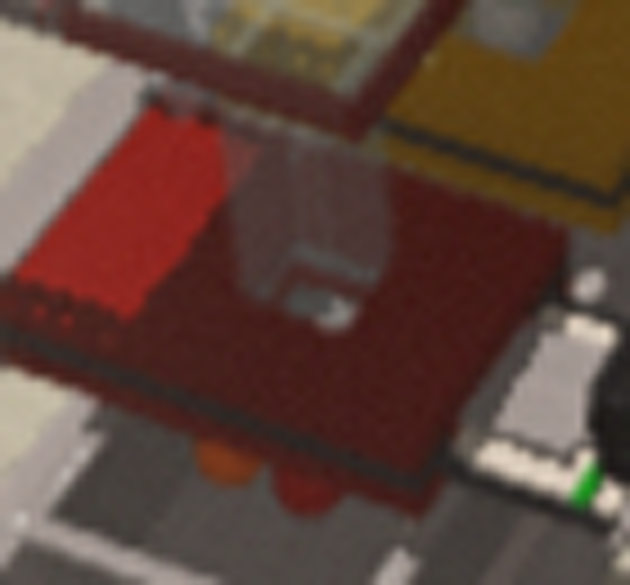

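Run:
```python
import cv2,numpy as np
f=lambda n:cv2.resize(cv2.imread(n)[130:215,270:400],None,fx=6,fy=4,interpolation=cv2.INTER_CUBIC)[:290]
cv2.imwrite('pics/cmp.png',np.vstack([f('pics/t2.png'),f('pics/t6.png')]))
from h import *
from cell import cams
print(onz(ray(cams.calibration('top'),(333,178)),40))
```

```text
[ 618.24656879 -179.57183724   40.        ]
```

View pics/cmp.png

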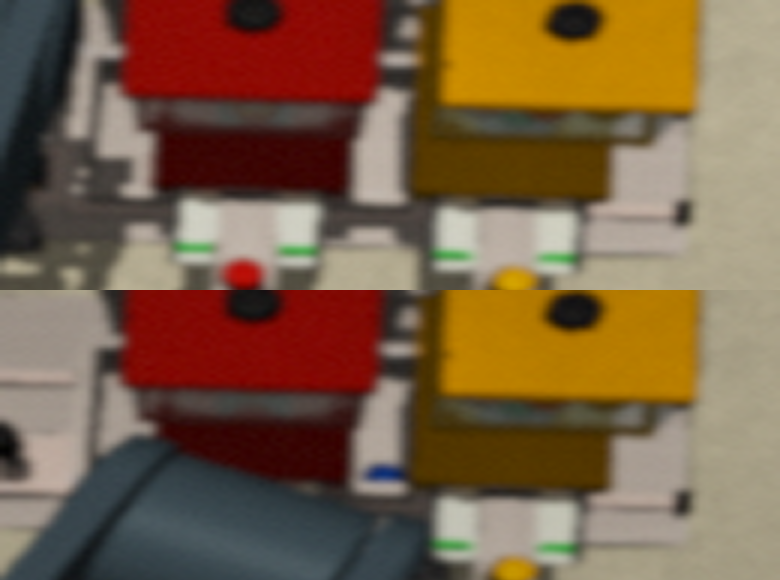

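Run:
```python
from cell import bot
print(bot.read_wrist_force(),bot.read_finger_gap(),abs(bot.read_qvel()).max(),bot.read_tool_pos(),bot.read_time_s());bot.hand_in()
```

```text
[ 7.58037808 -4.20115686 -8.50852879] 20.87599465377916 0.001315412132485873 [ 492.91862433 -106.24248494  141.05849302] 22.0833
the job is handed in; nothing more can be done
```

I pushed the pan carriage by its black knob into the red detent, then pulled the red gate to the green mark, and handed the job in at 22 s still gripping the red knob.

**Carriage:** The force rose to about 12 N, then dropped and reversed, which is how the detent catching should look. After I let go, the knob measured about 2–3 mm from its expected place. That is inside the 5 mm allowed and close to the camera error.

**Gate:** My first pull stopped about 4 mm short of the mark, so I pulled about 4 mm further. The line then measured within about 0.5 mm of the mark. That figure depends on the assumed heights of the tongue and shelf; without that correction it would be about 2 mm. The arm was still, holding against about 7.6 N of spring pull.

**Sweets:** The outlet tube looks empty. I saw red and orange in the pan, and blue in its front right corner. I did not clearly see the white one. It sat below the blue in the tube, so it must have dropped before it.

**Yellow gate and bystanders:** I never touched the yellow gate, the jar, the cup or the cutlery pot. In the last overhead picture, taken before the final pull, they looked unmoved. I did not measure them.

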